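# Set the stabiliser jack of a vacuum clamp on its packing strip

## Task

Slide the loose white-faced packing strip flat under the foot of the stabiliser jack so that the whole foot will land on it, and let go of it. Then wind the red-handled crank clockwise until the foot has come down and bears firmly on the strip: stop soon after the crank has become clearly heavier, before the foot crushes the strip, and let go. Leave the sander, the glue bottle, the bar clamp and the knife alone.

Things in the scene. Friction and masses are not known exactly. Their poses are not given: they have to be found in the camera images.
- jack_axis (a point): On the fixed jack's vertical axis, on top of its round gear housing (84 mm across, 97 to 150 mm above the bench), straight over where the foot lands; z up. +x runs along the outrigger (50 mm wide, underside 104 mm above the bench) to the clamp unit, whose column and 260 mm wide base begin 90 mm from the axis. The -x, +y and -y sides are free: the strip goes in best along y, from its own side.
- crank_hub (a point): Centre of the crank's hub on the jack's axis, 171 mm above the bench; turns with the crank. Winding freely takes about 5 N along the path at the handle (0.30 N m friction, which also holds the crank when let go). When the foot bears, each 10 N on it adds 1 N at the handle, at about 20 N on the foot per 0.1 rad. At a standstill the friction part of the load may fade. Let go above 50 N, it springs back to about 50 N.
- crank_handle (a point): Red crank handle: upright plastic cylinder, 24 mm across, 52 mm tall (171 to 223 mm above the bench), spinning freely on its pin. Point on its axis, 203 mm above the bench. It runs on a level circle of 60 mm radius about the jack's axis, on a flat crank arm whose top is 169 mm above the bench; nothing within the circle is higher than the 171 mm hub. Its start direction varies.
- crank (a joint): Crank angle, rad, growing clockwise seen from above; lowers the foot 6 mm per rad (38 mm a turn). Range 0 to 14; starts at 0 to 2.2. A firm seat is 30 N or more on the foot after letting go: wind until the handle is 4 to 8 N heavier than when free (40 to 80 N on the foot). Over 120 N on the foot crushes the strip.
- foot: The jack's steel stem, 22 mm across, which slides straight down. Origin on its axis, 2 mm above its lower end. Under it a black rubber foot pad, 36 mm across, 10 mm thick, on a brass screw: its underside is 14 to 26 mm below the origin, set differently each time and not measured. It starts 29 to 56 mm above the strip's top (5 to 9.5 rad of winding), so feel for the contact.
- strip_centre (a point): Centre of the packing strip: loose chipboard with white faces, 280 x 64 x 20 mm, 0.23 to 0.38 kg, flat on the bench (this point 10 mm up). x along its length, y across, z up. Starts roughly along world y, left or right of the jack, wholly clear of the foot.
- strip: The same strip; origin under its centre, on its lower face. Grip it across its 64 mm width, about 55 mm from its outer end; slid in until the foot is about 35 mm from its inner end, it keeps the gripper 190 mm from the jack's axis, clear of the crank.
- sander: Bystander: black edge sander, 150 x 85 x 93 mm high, 0.95 kg. Origin at the centre of its underside. Leave it where it is.
- glue: Bystander: white glue bottle with a red cap, 60 mm across, 150 mm tall. Origin at the centre of its underside. Leave it where it is.
- bar_clamp: Bystander: steel bar clamp lying flat, about 260 x 110 x 20 mm, red handle. Origin at the centre of its underside. Leave it where it is.
- knife: Bystander: grey and red utility knife lying flat, about 180 x 26 x 18 mm. Origin at the centre of its underside. Leave it where it is.

How it is judged:
By the outcome, as a careful person would: the job done as asked, in the order asked, and still so for the second after the job is handed in, with the robot touching nothing.
It also fails if it takes over 72 s, if anything falls off the work surface, if the arm or the gripper's body presses on something with over 40 N, if the wrist force passes 120 N, or if a joint passes its speed limit or range.

## Robot

A 6-joint arm with a two-finger parallel gripper is mounted at the origin on the work surface. World frame = base frame: x ahead of the robot, y to its left, z up, the work surface at z = 0. Lengths are in m, angles in rad, forces in N, time in s.
With the tool pointing down it reaches from about 0.3 to 0.825 m from the base axis. Payload 5.4 kg.
Tool frame: the origin (TCP) lies at the very end of the fingers, on their centre line; the grasp point (between the pads) lies 19 mm behind it; z points along the fingers, y is the line along which they close (so a half turn about z gives the same grasp; the last joint's range is limited). The gripper opens to 92 mm and grips with 3 to 60 N. Pads are 20 mm wide; open, the fingers measure 128 mm over their backs; the gripper's body (75 mm by 189 mm) begins 69 mm behind the grasp point.
Start: joints at [-1.405, 0.158, 1.597, -0, 1.386, -0.21], TCP at [0.211, -0.535, 0.215] pointing down, gripper open.
Joint ranges: [-2.91, 2.91], [-0.94, 2.29], [0.18, 2.7], [-1.29, 4.43], [0.17, 2.64], [-3, 3]. Speed limits (rad/s): [2.57, 2.57, 3.14, 3.14, 3.14, 3.14].

## Interface

Orientations are given as a rotation vector (axis times angle).
In Python, from workcell import bot gives the robot as it stands. Calls block until the motion is done:
- bot.goto(position, orientation): joint-space move of the TCP to a pose.
- bot.line_to(position, rot=None, max_speed=0.15): straight line of the TCP; rot=None keeps the orientation; max_speed is the mean speed in m/s.
- bot.set_joints(angles): joint-space move.
- bot.set_gripper(opening, newtons=None): opening from 0.0 (shut) to 1.0 (fully open); newtons is the grip in N (None keeps the last); returns when the fingers have stopped.
- bot.hold(seconds).
- bot.inverse_kinematics(position, orientation): joint angles nearest the present ones, or None.
- bot.read_camera(name): name is "scene" or "top"; returns a dict with "pixels" (384x512x3 uint8, blue, green, red), "fx", "fy", "cx", "cy" (pixels), "R" (3x3) and "t" (3): a world point X has camera coordinates R X + t. Camera axes: x right, y down, z forward; pixel columns grow to the right and rows downward; lengths in m; the calibration is good to about 2 mm. A picture is of the moment at which its call begins. There is no depth.
A pose or a line that the arm cannot do raises bot.MotionError and nothing moves.
- bot.job_done(): hands the job in; it is judged then, once.
Readings, each from a call of its own:
- bot.current_clock(): time.
- bot.current_joints(): joint angles.
- bot.current_joint_vel(): joint speeds.
- bot.current_effort(): joint torques, N m.
- bot.current_ee_pos(): TCP position.
- bot.current_tool_rot(): TCP orientation.
- bot.current_contact_force(): force on the tool from outside, world axes, zero at the start.
- bot.current_ft_torque(): the same for the moment, N m.
- bot.current_opening(): opening from 0.0 (shut) to 1.0 (fully open).
- bot.current_grip_force(): force on a finger pad.
Only numpy, scipy, OpenCV 4.12 (cv2) and the standard library are available. Lean on these libraries where they do the work, as an engineer would, in place of code of your own. Each camera call takes 0.05 s, during which the arm holds its last target. There are 200 camera calls.

## Working session

There is one attempt and no reset: what is moved stays moved. The work goes in short steps, each a Python script; the robot and the scene stay as the last script left them, time stands still between calls to the robot, and variables do not carry over. Pictures are saved under pics/ and viewed, at most 10 in all, crops included, and the job is handed in when it is done.

```bash
mkdir -p pics; ls; python3 - <<'E'
from workcell import bot
import cv2
for n in("scene","top"):
    c=bot.read_camera(n); cv2.imwrite(f"pics/{n}0.png",c["pixels"]); print(n,c["fx"],c["fy"],c["cx"],c["cy"],c["R"],c["t"])
print(bot.current_clock(),bot.current_tool_rot())
E
```

```text
pics
scene 387.5679956029521 387.5679956029521 259.09620546875476 192.84152219817992 [[-0.43696151  0.89937024  0.01406469]
 [ 0.6130521   0.30922237 -0.72701351]
 [-0.65820343 -0.30905453 -0.68647909]] [ 0.22050054 -0.1987451   1.37705624]
top 357.9007961798046 357.9007961798046 254.8311154544599 192.48656918962607 [[ 0.00948748 -0.99990687 -0.00981009]
 [-0.99792949 -0.0088437  -0.06370646]
 [ 0.06361376  0.0103942  -0.99792046]] [0.01777223 0.49372017 1.04744393]
0.1 [-3.08462712e+00 -5.86546014e-01 -5.78825747e-05]
```

View pics/top0.png

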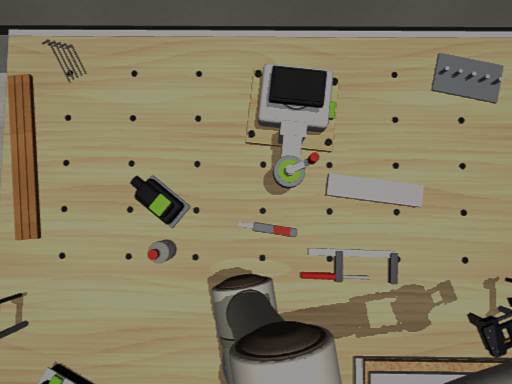

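View pics/scene0.png

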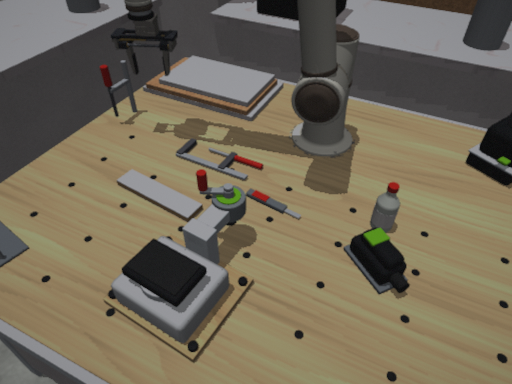

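The top view shows the jack at about (289,171), the red handle at (314,158), and the strip from (327,185) to (423,196), to the right of the jack (-y). The knife is at (268,229) and the bar clamp at (350,262). Next I'll measure these.

```bash
cat > h.py <<'E'
from workcell import bot
import cv2, numpy as np
def ray(c,u,v,z):
    d=c["R"].T@np.array([(u-c["cx"])/c["fx"],(v-c["cy"])/c["fy"],1]); o=-c["R"].T@c["t"]
    return o+d*(z-o[2])/d[2]
def proj(c,X):
    p=c["R"]@np.array(X)+c["t"]; return np.array([c["fx"]*p[0]/p[2]+c["cx"],c["fy"]*p[1]/p[2]+c["cy"]])
def blobs(mask,amin):
    n,l,s,ce=cv2.connectedComponentsWithStats(mask.astype(np.uint8))
    return [(l==i,s[i],ce[i]) for i in range(1,n) if s[i][4]>=amin]
def strip(c,z=.02):
    hsv=cv2.cvtColor(c["pixels"],cv2.COLOR_BGR2HSV)
    m=(hsv[...,1]<45)&(hsv[...,2]>120)
    out=[]
    for b,s,ce in blobs(m,600):
        ct=max(cv2.findContours(b.astype(np.uint8),cv2.RETR_EXTERNAL,cv2.CHAIN_APPROX_NONE)[0],key=len)[:,0]
        w=np.array([ray(c,u,v,z)[:2]*1000 for u,v in ct],np.float32)
        out.append(cv2.minAreaRect(w))
    return out
E
python3 - <<'E'
from h import *
t=bot.read_camera("top");s=bot.read_camera("scene")
for r in strip(t): print("rect",np.round(r[0]),np.round(r[1]),round(r[2],1))
for n,c in(("top",t),("scene",s)):
    h=cv2.cvtColor(c["pixels"],cv2.COLOR_BGR2HSV)
    for nm,m in (("red",((h[...,0]<8)|(h[...,0]>172))&(h[...,1]>150)&(h[...,2]>70)),("green",(h[...,0]>30)&(h[...,0]<50)&(h[...,1]>150))):
        for b,st,ce in blobs(m,20): print(n,nm,st,ce.round(1),[ray(c,*ce,z).round(3) for z in (.15,.2)])
a=cv2.resize(t["pixels"][110:230,240:440],None,fx=4,fy=4,interpolation=2)
cv2.imwrite("pics/c1.png",a)
E
```

```text
rect [979.  17.] [  20. 1529.] 0.0
rect [696. -89.] [209. 363.] 84.7
rect [ 505. -332.] [280.  64.] 83.0
rect [-18. -74.] [107. 273.] 9.0
rect [ -34. -447.] [ 25. 265.] 0.8
top red [310 152   9  10  68] [314.  156.8] [array([ 0.58 , -0.133,  0.15 ]), array([ 0.571, -0.125,  0.2  ])]
top red [274 226  16  10 128] [281.5 230.4] [array([ 0.388, -0.049,  0.15 ]), array([ 0.39 , -0.046,  0.2  ])]
top red [148 249  10  11  87] [152.4 254.1] [array([0.324, 0.283, 0.15 ]), array([0.329, 0.268, 0.2  ])]
top red [301 272  35   8 218] [317.7 275.5] [array([ 0.274, -0.142,  0.15 ]), array([ 0.282, -0.133,  0.2  ])]
top green [329 101   7  18  77] [332.  109.8] [array([ 0.705, -0.18 ,  0.15 ]), array([ 0.69 , -0.169,  0.2  ])]
top green [279 160  22  22 232] [287.8 171.5] [array([ 0.541, -0.064,  0.15 ]), array([ 0.534, -0.06 ,  0.2  ])]
top green [148 193  24  24 302] [159.4 204.5] [array([0.451, 0.268, 0.15 ]), array([0.45 , 0.255, 0.2  ])]
top green [ 48 375  15   9  85] [ 55.5 380. ] [array([0.006, 0.52 , 0.15 ]), array([0.029, 0.492, 0.2  ])]
scene red [100  65   7   4  26] [103.   66.5] [array([ 0.154, -0.81 ,  0.15 ]), array([ 0.229, -0.725,  0.2  ])]
scene red [234 155  29  14 140] [247.8 161.6] [array([ 0.408, -0.083,  0.15 ]), array([ 0.463, -0.054,  0.2  ])]
scene red [196 170  10   7  56] [200.8 172.8] [array([ 0.504, -0.169,  0.15 ]), array([ 0.551, -0.134,  0.2  ])]
scene red [388 182  11   9  67] [393.3 185.7] [array([0.329, 0.286, 0.15 ]), array([0.39 , 0.286, 0.2  ])]
scene red [252 190  17  12  94] [260.2 195.4] [array([0.51 , 0.003, 0.15 ]), array([0.558, 0.025, 0.2  ])]
scene green [497 156  14   9  82] [503.9 160.3] [array([0.089, 0.534, 0.15 ]), array([0.169, 0.515, 0.2  ])]
scene green [217 188  24  16 173] [229.4 197.7] [array([ 0.551, -0.059,  0.15 ]), array([ 0.595, -0.032,  0.2  ])]
scene green [363 228  26  19 303] [375.4 236.4] [array([0.514, 0.285, 0.15 ]), array([0.561, 0.285, 0.2  ])]
```

View pics/c1.png

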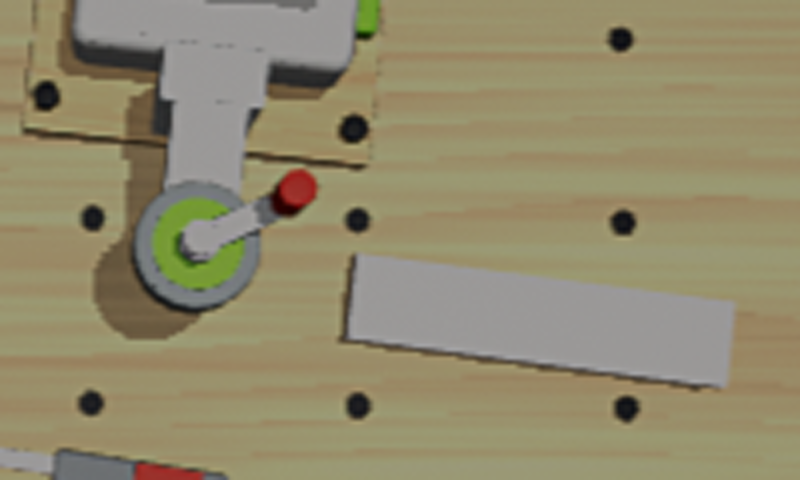

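The measured strip is 280 x 64 mm, exactly as specified, centred at (0.505,-0.332). It points at 83°, already almost along jack y. The jack axis comes out at about (0.542,-0.067) and the handle is 60 mm from it, so the numbers agree. Next I grip the strip and slide it in.

```bash
cat >> h.py <<'E'
from scipy.spatial.transform import Rotation as Ro
def down(yaw): # tool y at world angle yaw, pointing down
    y=np.array([np.cos(yaw),np.sin(yaw),0]); z=np.array([0,0,-1.]); return Ro.from_matrix(np.c_[np.cross(y,z),y,z]).as_rotvec()
AX=np.array([.542,-.067])
E
python3 - <<'E'
from h import *
t=bot.read_camera("top");s=bot.read_camera("scene")
def tri(a,b):
    from scipy.optimize import least_squares
    return least_squares(lambda X:np.r_[proj(t,X)-a,proj(s,X)-b],[.6,-.1,.1]).x.round(3)
print("unit top",tri((297,87),(165,270)),"hub",tri((289.5,170.5),(228,190)))
print("axis",ray(t,289.2,171.2,.15),"handle",ray(t,314.3,156.5,.223))
r=[r for r in strip(t) if abs(max(r[1])-280)<15 and abs(min(r[1])-64)<8][0]
a=np.deg2rad(r[2] if r[1][0]>r[1][1] else r[2]+90); d=np.array([np.cos(a),np.sin(a)]); d*=np.sign(d[1])
c=np.array(r[0])/1000; print(c,d)
g=c-.085*d; tgt=AX-.105*d; g2=tgt-.085*d
for yaw in (a+np.pi/2,a-np.pi/2):
    print(yaw,[bot.inverse_kinematics([*p,z],down(yaw)) for p,z in((g,.12),(g,.004),(g2,.004))])
yaw=a-np.pi/2 
q=bot.inverse_kinematics([*g,.12],down(yaw)); print("g",g,"g2",g2)
bot.goto([*g,.12],down(yaw)); bot.line_to([*g,.004],max_speed=.12)
print("F",bot.current_contact_force(),bot.current_ee_pos())
bot.set_gripper(0.5,30); print(bot.current_opening(),bot.current_grip_force(),bot.current_contact_force(),bot.current_clock())
E
```

```text
unit top [ 0.776 -0.09   0.12 ] hub [ 0.541 -0.068  0.164]
axis [ 0.54128748 -0.06801954  0.15      ] handle [ 0.5682189  -0.12189826  0.223     ]
[ 0.50540146 -0.33199146] [0.12117743 0.99263086]
3.020116688365518 [array([-8.85650046e-01,  4.21187416e-01,  1.46820358e+00, -4.44089210e-16,
        1.25220165e+00,  2.37741857e+00]), array([-8.85650046e-01,  5.67764399e-01,  1.51782848e+00, -4.44089210e-16,
        1.05599978e+00,  2.37741857e+00]), array([-6.66407643e-01,  4.20909404e-01,  1.72884595e+00, -4.44089210e-16,
        9.91837302e-01,  2.59666098e+00])]
-0.12147596522427473 [array([-8.85650046e-01,  4.21187416e-01,  1.46820358e+00, -4.44089210e-16,
        1.25220165e+00, -7.64174081e-01]), array([-8.85650046e-01,  5.67764399e-01,  1.51782848e+00, -4.44089210e-16,
        1.05599978e+00, -7.64174081e-01]), array([-6.66407643e-01,  4.20909404e-01,  1.72884595e+00, -4.44089210e-16,
        9.91837302e-01, -5.44931678e-01])]
g [ 0.49510138 -0.41636508] g2 [ 0.51897629 -0.25559986]
F [-0.28632237 -0.58073233 -0.77736462] [ 0.49570858 -0.4170864   0.00510482]
0.6956265397426705 29.99813251197338 [-1.54157831  0.70746913  3.47948431] 3.175
```

The opening is 64 mm, so the strip is gripped. The clamp unit is 120 mm high, below the gripper body during cranking. Next I slide the strip in.

```bash
python3 - <<'E'
from h import *
z=.0045
g2=np.array([.5188,-.2560])
bot.line_to([*g2,z],max_speed=.09)
print("F",bot.current_contact_force(),bot.current_ee_pos(),bot.current_grip_force())
bot.set_gripper(1.0); print(bot.current_contact_force())
bot.line_to([*g2,.12],max_speed=.15); bot.line_to([.50,-.36,.26],max_speed=.25)
t=bot.read_camera("top")
for r in strip(t): print("rect",np.round(r[0]),np.round(r[1]),round(r[2],1))
cv2.imwrite("pics/c2.png",cv2.resize(t["pixels"][110:230,240:440],None,fx=4,fy=4,interpolation=2))
print(bot.current_clock())
E
```

```text
F [ 0.61247921 -0.51036263  1.22203637] [ 0.5186656  -0.25575945  0.00430236] 29.997549578547478
[-0.70012237  0.56777549  1.13026388]
rect [979.  17.] [  20. 1529.] 0.0
rect [ 679. -136.] [465. 262.] 16.2
rect [ 110. -527.] [478. 714.] 51.2
rect [ 70. -27.] [160.  69.] 69.2
rect [ 11. 243.] [135. 262.] 0.8
7.525
```

View pics/c2.png

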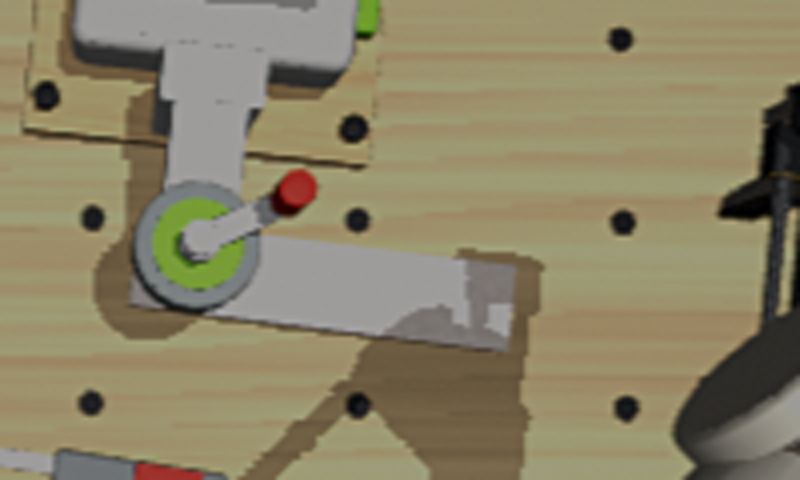

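The strip now lies under the jack with its inner end past the housing, at crop (130,305). Its outer end is at crop (512,308), a shift that matches the intended one. Next I grip the handle and wind a little while logging forces.

```bash
cat >> h.py <<'E'
ZC=.184
def wind(th,dth,sp,c=AX,r=.06):
    th-=dth; p=c+r*np.array([np.cos(th),np.sin(th)])
    bot.line_to([*p,ZC],max_speed=sp)
    F=bot.current_contact_force(); e=np.array([np.cos(th),np.sin(th)])
    # radial (out) and resisting tangential force
    return th,F[:2]@e,-(F[0]*e[1]-F[1]*e[0]),F
E
python3 - <<'E'
from h import *
h=np.array([.568,-.122]); AXc=np.array([.5415,-.0675]); yaw=-.1215
print([bot.inverse_kinematics([*(AXc+.06*np.array([np.cos(a),np.sin(a)])),ZC],down(yaw)).round(2) for a in (0,1.57,3.14,-1.57)])
bot.goto([*h,.30],down(yaw)); bot.line_to([*h,ZC],max_speed=.12); print(bot.current_contact_force())
bot.set_gripper(0.15,30); print(bot.current_opening()*92,bot.current_contact_force(),bot.current_clock())
v=h-AXc; th=np.arctan2(v[1],v[0]); print(th,np.hypot(*v))
for i in range(5):
    th,fr,ft,F=wind(th,.3,.08,AXc); p=bot.current_ee_pos(); print(round(th,3),fr.round(1),ft.round(1),F.round(1),p.round(4),bot.current_clock())
print(th)
E
```

```text
[array([-0.31,  0.26,  1.54,  0.  ,  1.34, -0.19]), array([-0.24,  0.1 ,  1.73,  0.  ,  1.32, -0.12]), array([-0.39, -0.05,  1.88,  0.  ,  1.32, -0.27]), array([-0.45,  0.14,  1.68,  0.  ,  1.32, -0.33])]
[0.10948394 0.31183437 0.56006612]
23.846874425810793 [-1.20220709  0.19567271  0.40556578] 10.6583
-1.118218376324198 0.06060115510450273
-1.418 1.1 -1.8 [-1.6 -1.3  1.2] [ 0.5502 -0.1271  0.184 ] 11.0333
-1.718 2.1 -2.3 [-2.6 -1.7  0.8] [ 0.5322 -0.1268  0.184 ] 11.4083
-2.018 0.1 -1.7 [-1.6  0.7  0.7] [ 0.5152 -0.1212  0.184 ] 11.7833
-2.318 -1.0 -2.4 [-1.1  2.4 -0.3] [ 0.5006 -0.1109  0.184 ] 12.1583
-2.618 -4.4 -1.3 [ 3.2  3.3 -1.6] [ 0.4897 -0.0969  0.184 ] 12.5333
-2.6182183763241977
```

The wind runs smoothly with low radial forces. The readings at standstill are ambiguous because friction fades there, so I'll try sampling the force during motion.

```bash
python3 - <<'E'
from h import *
import threading,time
AXc=np.array([.5415,-.0675]); th=-2.6182; log=[]; stop=False
def samp():
    while not stop:
        try: log.append((bot.current_clock(),bot.current_contact_force()))
        except Exception as e: log.append(repr(e)); break
        time.sleep(.002)
t=threading.Thread(target=samp); t.start()
th,fr,ft,F=wind(th,.3,.04,AXc); stop=True; t.join()
print(len(log),log[:2],log[len(log)//2],log[-1])
print(th,fr.round(1),ft.round(1),bot.current_clock())
# tiny chained segments
for i in range(6):
    th,fr,ft,F=wind(th,.05,.03,AXc); print(round(th,3),fr.round(1),ft.round(1),bot.current_clock(),np.abs(bot.current_joint_vel()).max().round(3))
bot.hold(.1); F=bot.current_contact_force(); print(F)
E
```

```text
2 [(12.5333, array([ 3.20689292,  3.3337147 , -1.61802598])), (13.1333, array([ 4.37476257, -1.23656454, -3.27263604]))] (13.1333, array([ 4.37476257, -1.23656454, -3.27263604])) (13.1333, array([ 4.37476257, -1.23656454, -3.27263604]))
-2.9181999999999997 -4.0 2.2 13.1333
-2.968 -4.7 2.9 13.3833 0.002
-3.018 -4.1 2.0 13.6333 0.003
-3.068 -5.9 2.6 13.8833 0.001
-3.118 -5.1 2.9 14.1333 0.004
-3.168 -3.9 2.4 14.3833 0.002
-3.218 -4.4 4.0 14.6333 0.002
[ 3.88096197 -3.04771296 -3.93870984]
```

```bash
python3 - <<'E'
from h import *
AXc=np.array([.5415,-.0675]); th0=-1.1182; th=-3.2182; fts=[]
while th0-th<10:
    w=th0-th
    th,fr,ft,F=wind(th,.15 if w<4.6 else .1,.06,AXc); fts.append(ft)
    print(round(th0-th,2),fr.round(1),ft.round(1),end=" | ")
    if np.linalg.norm(F)>30 or (len(fts)>9 and ft-np.median(fts[-9:-4])>3.2): print("STOP");break
    if bot.current_clock()>45: break
print(th,bot.current_clock(),bot.current_contact_force(),bot.current_grip_force(),bot.current_opening()*92)
E
```

```text
2.25 -5.0 2.1 | 2.4 -6.1 1.6 | 2.55 -4.3 1.4 | 2.7 -4.5 0.6 | 2.85 -4.6 0.7 | 3.0 -4.9 -0.2 | 3.15 -5.0 0.4 | 3.3 -5.5 1.4 | 3.45 -5.2 0.2 | 3.6 -3.8 0.8 | 3.75 -4.3 1.3 | 3.9 -3.1 0.9 | 4.05 -2.4 1.2 | 4.2 -1.4 0.6 | 4.35 0.4 1.2 | 4.5 0.9 0.8 | 4.65 3.8 0.6 | 4.75 4.0 1.8 | 4.85 5.0 2.2 | 4.95 4.9 1.5 | 5.05 5.1 2.2 | 5.15 4.4 2.6 | 5.25 5.9 1.8 | 5.35 4.7 2.2 | 5.45 4.9 1.4 | 5.55 4.8 2.7 | 5.65 5.0 1.5 | 5.75 4.4 2.2 | 5.85 4.6 0.8 | 5.95 4.8 1.9 | 6.05 5.0 1.6 | 6.15 3.6 1.2 | 6.25 5.5 1.4 | 6.35 4.4 0.9 | 6.45 4.9 0.6 | 6.55 4.4 1.6 | 6.65 3.9 0.9 | 6.75 4.1 2.1 | 6.85 3.5 3.5 | 6.95 3.5 6.3 | STOP
-8.068199999999996 25.5833 [ 5.39492666 -4.77953351 -2.56221333] 29.999625384807587 23.36097935535398
```

The load is climbing: 0.9, 2.1, 3.5, then 6.3 N. I'll take one small step more to confirm it.

```bash
python3 - <<'E'
from h import *
AXc=np.array([.5415,-.0675]); th=-8.0682
th,fr,ft,F=wind(th,.05,.06,AXc); print(fr,ft)
p=bot.current_ee_pos()[:2]-AXc; print("lag",np.arctan2(p[1],p[0])-(th+2*np.pi),bot.current_clock())
E
```

```text
2.135299365978591 7.798010584375513
lag 0.023272926673292726 25.8333
```

The rise is about 6.5 N over free, so roughly 60 N on the foot, inside the 4–8 N window. I let go, back away and check.

```bash
python3 - <<'E'
from h import *
bot.set_gripper(1.0); print(bot.current_contact_force())
p=bot.current_ee_pos(); bot.line_to([p[0],p[1],.30],max_speed=.12); bot.line_to([.45,-.36,.32],max_speed=.25)
bot.hold(.5)
print(bot.current_contact_force(),bot.current_clock())
t=bot.read_camera("top");s=bot.read_camera("scene")
cv2.imwrite("pics/f.png",np.vstack([cv2.resize(t["pixels"][110:230,240:440],(500,300)),cv2.resize(s["pixels"][120:264,100:340],(500,300))]))
h=cv2.cvtColor(t["pixels"],cv2.COLOR_BGR2HSV)
for b,st,ce in blobs(((h[...,0]<8)|(h[...,0]>172))&(h[...,1]>150)&(h[...,2]>70),20):
    v=ray(t,*ce,.22)[:2]-[.5415,-.0675]; print(ce.round(1),np.hypot(*v).round(3),np.arctan2(v[1],v[0]).round(2))
E
```

```text
[-0.93469419  0.58494559  0.23063217]
[-0.22089182 -0.29104085  0.56975073] 29.675
[315.8 172.3] 0.059 -1.76
[281.5 230.4] 0.153 2.99
[152.4 254.1] 0.391 2.14
[317.9 275.6] 0.264 -2.9
```

View pics/f.png

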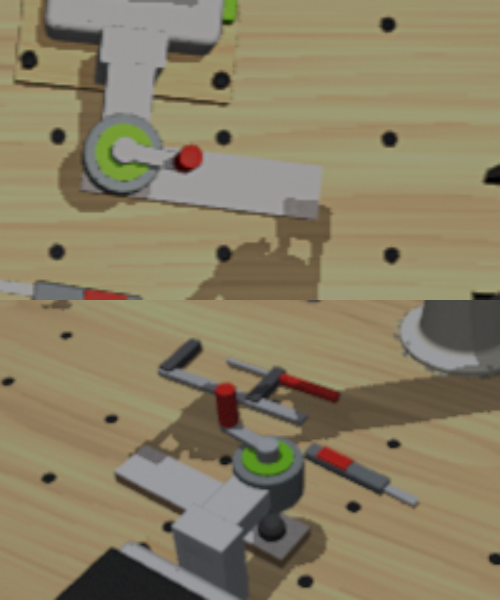

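The foot pad sits on the strip near its inner end, visible in the lower view at about (272,528). The crank stayed put within about 0.05 rad and the bystanders are unmoved.

```bash
python3 -c "
from workcell import bot
print(bot.job_done())"
```

```text
the job is handed in; nothing more can be done
None
```

The job is handed in: the strip is under the foot, the crank was wound until about 6.5 N heavier at the handle (an estimated 60 N on the foot), and the gripper has let go and is clear of everything.

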